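# Sweep washers through the tray gate

### The job

Clear the three thick washers off the blue parts tray: with the fingertips, sweep them one at a time along the deck and out through the narrow gate in the tray's rim, so that each drops into the slot behind it. Only push them, never lift them. Leave the bolt standing where it is on the tray, and do not disturb the jar and the spanner beside it.

Things in the scene. Friction and masses are not known exactly. Their poses are not given: they have to be found in the camera images.
- tray: blue sheet-metal tray, fixed to the bench; origin at bench level under the deck's middle, x towards the gate, y left, z up. Flat black-lined deck 60 mm above the bench, x = -140 to 100, y = -190 to 190 mm, with a 3 mm thick rim standing 16 mm above it. Washers and bolt start, in any order, at four places about 90 mm apart on an arc, 150 to 205 mm from the gate
- gate (a point): middle of the 50 mm wide gate in the rim's +x side, on the deck's surface, at x = 98.5, y = 0, z = 60 mm in the tray's frame; axes as the tray's: x points out through it. Two lips as high as the rim flare at 45 degrees from the gate's sides into the deck, to 91 mm apart at tray x = 77 mm. The deck ends in a sheer edge at tray x = 100 mm
- slot (a point): middle of the floor of the slot behind the gate, 5 mm above the bench; axes as the tray's. The slot is an open-topped pocket, tray x = 100 to 175 mm, y = -40 to 40 mm, walls up to deck height. A washer pushed with its centre past the deck's edge tips in
- washer0: thick steel washer, outer diameter 38 mm, hole 21 mm, 8 mm thick, 35 to 70 g, lying flat and loose on the tray's deck; origin at the centre of its underside, z up through the hole. The three washers are alike
- washer1: thick steel washer, outer diameter 38 mm, hole 21 mm, 8 mm thick, 35 to 70 g, lying flat and loose on the tray's deck; origin at the centre of its underside, z up through the hole. The three washers are alike
- washer2: thick steel washer, outer diameter 38 mm, hole 21 mm, 8 mm thick, 35 to 70 g, lying flat and loose on the tray's deck; origin at the centre of its underside, z up through the hole. The three washers are alike
- bolt: steel hex bolt standing on its head on the deck among the washers: head 30 mm across flats (35 over corners) and 13 mm high, shank 20 mm in diameter, 53 mm tall in all, 180 g; origin at the centre of the head's underside, z up the shank
- jar: grey jar with a black lid on the bench beside the tray's right (-y) end, 64 mm in diameter, 80 mm tall; origin at the centre of its underside
- spanner: steel spanner, 200 mm long, lying flat on the bench beside the tray's left (+y) end; its x axis runs along its length

How it is judged:
By the outcome, as a careful person would: the job done as asked, in the order asked, and still so for the second after the job is handed in, with the robot touching nothing.
It also fails if it takes over 64 s, if anything falls off the work surface, if the arm or the gripper's body presses on something with over 40 N, if the wrist force passes 120 N, or if a joint passes its speed limit or range.

### The arm

A 7-joint arm with a two-finger parallel gripper is mounted at the origin on the work surface. World frame = base frame: x ahead of the robot, y to its left, z up, the work surface at z = 0. Lengths are in m, angles in rad, forces in N, time in s.
With the tool pointing down it reaches from about 0.425 to 0.875 m from the base axis. Payload 4.7 kg.
Tool frame: the origin (TCP) lies between the finger pads; the fingertips stand 22 mm ahead of it and the grasp point (between the pads) lies 3 mm ahead of it; z points along the fingers, y is the line along which they close (so a half turn about z gives the same grasp; the last joint's range is limited). The gripper opens to 85 mm and grips with 20 to 120 N. Pads are 22 mm wide; open, the fingers measure 114 mm over their backs; the gripper's body (76 mm by 85 mm) begins 54 mm behind the grasp point. The pads swing forward as they close: fully open they stand 13 mm farther back than shut.
Start: joints at [1.242, 0.321, -0.07, 1.45, 0.023, 1.371, -0.057], TCP at [0.218, -0.612, 0.253] pointing down, gripper open.
Joint ranges: [-2.86, 2.86], [-0.3, 2.09], [-1.38, 1.24], [0.06, 2.45], [-1.56, 4.7], [0.09, 2.05], [-2.69, 2.69]. Speed limits (rad/s): [2.57, 2.57, 3.14, 3.14, 3.14, 3.14, 3.14].

### API

Orientations are given as a unit quaternion [x, y, z, w].
In Python, from rig import manip gives the robot as it stands. The module is installed in compiled form; this text tells all that it offers. Calls block until the motion is done:
- manip.goto(position, orientation): joint-space move of the TCP to a pose.
- manip.servo_line(position, rot=None, vel=0.15, f_stop=None): straight line of the TCP; rot=None keeps the orientation; vel is the mean speed in m/s. With f_stop (N) it stops when the force on the tool has changed by that much, and returns True; else False.
- manip.move_j(angles): joint-space move.
- manip.grip(opening, effort=None): opening from 0.0 (shut) to 1.0 (fully open); effort is the grip in N (None keeps the last); returns when the fingers have stopped.
- manip.hold(seconds).
- manip.inverse_kinematics(position, orientation): joint angles nearest the present ones, or None.
- manip.camera(name): name is "scene" or "top" or "wrist"; returns a dict with "frame" (420x560x3 uint8, red, green, blue), "range_z" (420x560 float32, m along the optical axis (not along the pixel's ray), 0 where there is no reading), "fx", "fy", "cx", "cy" (pixels), "extrinsics" (4x4, takes a point from camera to world coordinates). Camera axes: x right, y down, z forward; pixel columns grow to the right and rows downward; lengths in m; the calibration is good to about 2 mm. A picture is of the moment at which its call begins.
A pose or a line that the arm cannot do raises manip.PlanningError and nothing moves.
- manip.close_job(): hands the job in; it is judged then, once.
Readings, each from a call of its own:
- manip.current_clock(): time.
- manip.current_joint_pos(): joint angles.
- manip.current_qd(): joint speeds.
- manip.current_effort(): joint torques, N m.
- manip.current_eef_pos(): TCP position.
- manip.current_ee_rot(): TCP orientation.
- manip.current_wrist_force(): force on the tool from outside, world axes, zero at the start.
- manip.current_wrist_torque(): the same for the moment, N m.
- manip.current_width(): opening from 0.0 (shut) to 1.0 (fully open).
- manip.current_grasp_force(): force on a finger pad.
Only numpy, scipy, OpenCV 4.12 (cv2) and the standard library are available. Lean on these libraries where they do the work, as an engineer would, in place of code of your own. Each camera call takes 0.05 s, during which the arm holds its last target. There are 200 camera calls.

## Working session

There is one attempt and no reset: what is moved stays moved. The work goes in short steps, each a Python script; the robot and the scene stay as the last script left them, time stands still between calls to the robot, and variables do not carry over. Pictures are saved under pics/ and viewed, at most 10 in all, crops included, and the job is handed in when it is done.

```bash
mkdir -p pics; python3 - <<'E'
from rig import manip
import cv2,numpy as np
for n in ("top","scene"):
    c=manip.camera(n); cv2.imwrite(f"pics/{n}0.png",c["frame"][:,:,::-1]); np.savez(f"{n}0.npz",**c)
    print(n,c["fx"],c["cx"],c["cy"],c["extrinsics"].round(3).tolist())
print(manip.current_clock(),manip.current_ee_rot())
E
```

```text
top 380.88417493448566 280.9256944668971 207.59154542026528 [[-0.007, -0.998, 0.064, 0.526], [-1.0, 0.006, -0.011, 0.052], [0.01, -0.064, -0.998, 0.849], [0.0, 0.0, 0.0, 1.0]]
scene 506.7576341844091 278.5420367457804 216.8983879215385 [[0.848, 0.398, -0.35, 0.995], [0.53, -0.634, 0.563, -0.641], [0.002, -0.663, -0.749, 0.942], [0.0, 0.0, 0.0, 1.0]]
0.1 [ 9.85344261e-01  1.70575268e-01 -2.01231071e-04 -8.51319595e-04]
```

View pics/top0.png

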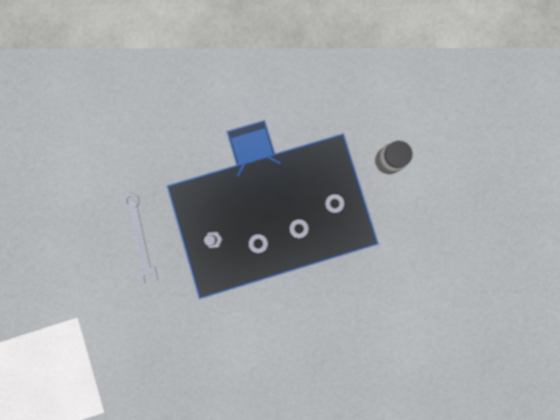

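View pics/scene0.png

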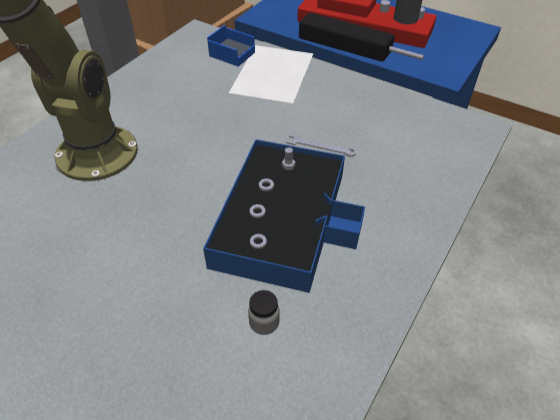

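The top view shows the tray with its rim corners near (168,186), (344,134), (378,243) and (199,297). The gate is near (258,161), the washers are at (258,244), (299,229) and (335,203), and the bolt is at (212,240). The scene view agrees: the bolt stands at the spanner end.

```bash
cat > h.py <<'E'
from rig import manip
import cv2,numpy as np
def ray(c,uv,z):
    E=c["extrinsics"]; d=E[:3,:3]@np.array([(uv[0]-c["cx"])/c["fx"],(uv[1]-c["cy"])/c["fy"],1.])
    return (E[:3,3]+d*(z-E[2,3])/d[2])[:2]
def tray(c):
    f=c["frame"].astype(int); r,g,b=f[...,0],f[...,1],f[...,2]
    m=((b-r>25)|(f.max(2)<60)).astype(np.uint8)
    m=cv2.morphologyEx(m,cv2.MORPH_OPEN,np.ones((45,45),np.uint8))   # drops slot, jar
    k=max(cv2.findContours(m,0,2)[0],key=cv2.contourArea)
    return cv2.minAreaRect(k)
def blobs(c,rect):
    g=cv2.cvtColor(c["frame"],cv2.COLOR_RGB2GRAY)
    m=np.zeros_like(g); bx=cv2.boxPoints((rect[0],(rect[1][0]-10,rect[1][1]-10),rect[2]))
    cv2.fillPoly(m,[bx.astype(np.int32)],1); m[g<95]=0
    return [cv2.minEnclosingCircle(k) for k in cv2.findContours(m,0,2)[0] if cv2.contourArea(k)>60]
E
python3 - <<'E'
from h import *
c=dict(np.load("top0.npz"))
f=c["frame"].astype(int);b=((f[...,2]-f[...,0]>25)|(f.max(2)<60)).astype(np.uint8)
k=max(cv2.findContours(b,0,2)[0],key=cv2.contourArea)
print(cv2.approxPolyDP(k,4,True)[:,0].tolist())
for n in [(168,186),(344,134),(378,243),(199,297)]: print(n,ray(c,n,.076).round(4))
k2=[n for n in [(168,186),(344,134),(378,243),(199,297)]]
W=np.array([ray(c,n,.076) for n in k2]); print([np.linalg.norm(W[i]-W[i-1]).round(4) for i in range(4)])
rect=cv2.minAreaRect(np.float32(k2))
for (p,r) in blobs(c,rect): print(p,r,ray(c,p,.068).round(4))
E
```

```text
[[343, 133], [275, 152], [265, 120], [226, 131], [234, 165], [166, 186], [199, 299], [378, 244]]
(168, 186) [0.6209 0.2737]
(344, 134) [ 0.7268 -0.0869]
(378, 243) [ 0.5024 -0.1521]
(199, 297) [0.3973 0.2092]
[np.float64(0.2327), np.float64(0.3759), np.float64(0.2337), np.float64(0.3763)]
(257.6785583496094, 243.42857360839844) 10.014449119567871 [0.5029 0.0921]
(212.20370483398438, 239.80555725097656) 9.238990783691406 [0.5109 0.1848]
(298.5, 228.22727966308594) 9.896470069885254 [0.5334 0.0084]
(334.4444580078125, 203.0) 9.909555435180664 [ 0.5848 -0.0662]
```

```bash
python3 - <<'E'
from h import *
c=dict(np.load("top0.npz"))
M=np.array([(100,190),(100,-190),(-140,-190),(-140,190)])/1000
W=np.array([ray(c,n,.076) for n in [(166.5,186),(343.5,133.3),(378.3,243.7),(199,298.5)]])
A=(M-M.mean(0))@np.array([[1,0],[0,1]]);B=W-W.mean(0)
th=np.arctan2((A[:,0]*B[:,1]-A[:,1]*B[:,0]).sum(),(A*B).sum())
R=np.array([[np.cos(th),-np.sin(th)],[np.sin(th),np.cos(th)]]);t=W.mean(0)-R@M.mean(0)
print(th,t,((W-t)@R*1000).round(1).tolist())
for n in [(265,120),(226,131)]: print("slot",((ray(c,n,.06)-t)@R*1000).round(1))
for w in [(.5029,.0921),(.5109,.1848),(.5334,.0084),(.5848,-.0662)]: 
    p=(np.array(w)-t)@R*1000; print(p.round(1),np.hypot(*(p-[98.5,0])).round(1))
np.savez("tray.npz",th=th,t=t)
# hover over tray with wrist camera, gripper near shut
manip.grip(0.19)
q=[np.cos(th/2),np.sin(th/2),0,0]
p=R@np.array([-.02,0])+t
manip.goto([*p,.33],q)
for n in("wrist",):
    c=manip.camera(n); cv2.imwrite(f"pics/{n}1.png",c["frame"][:,:,::-1]); np.savez(f"{n}1.npz",**c); print(c["fx"],c["extrinsics"].round(3).tolist())
print(manip.current_clock(),manip.current_joint_pos(),manip.current_width())
E
```

```text
0.2873528394784431 [0.58027643 0.06750533] [[98.2, 189.2], [98.4, -189.1], [-138.5, -188.7], [-138.2, 188.6]]
slot [176.3 -42.9]
slot [177.3  42.3]
[-67.2  45.5] 171.9
[-33.3 132.1] 186.6
[-61.7 -43.4] 166.0
[ -33.6 -129.5] 185.0
311.442131868029 [[0.282, -0.917, -0.283, 0.633], [-0.959, -0.269, -0.084, 0.081], [0.001, 0.295, -0.955, 0.45], [0.0, 0.0, 0.0, 1.0]]
3.4917 [ 0.68223685  0.21636976 -0.97064416  1.52026858  0.17863274  1.49932328
 -1.57562961] 0.19065994077894566
```

View pics/wrist1.png

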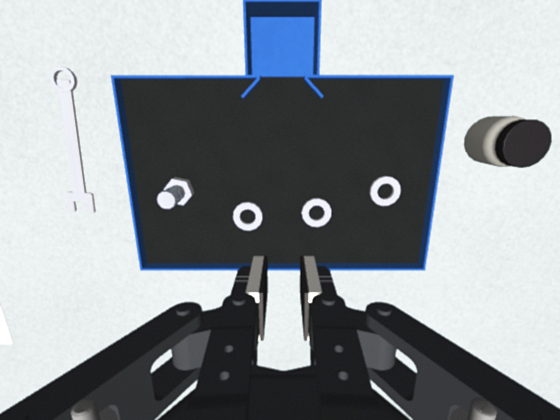

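The wrist view shows the same layout: bolt at (175,192), washers at (248,216), (317,212) and (385,191), and gate mouth between (258,78) and (307,78). I'll cross-check with rays and test the IK along the planned pushes.

```bash
cat >> h.py <<'E'
T=np.load("tray.npz"); th=float(T["th"]); t=T["t"]
R=np.array([[np.cos(th),-np.sin(th)],[np.sin(th),np.cos(th)]])
Z=.060+.022+.0015; OFF=.0282   # washer centre ahead of TCP when cradled
def quat(psi): a=psi+th; return [np.cos(a/2),np.sin(a/2),0,0]
def pose(w,psi,gap,z=Z):   # TCP pose with cradle `gap` behind washer centre w (tray frame)
    p=R@(np.asarray(w)-(OFF+gap)*np.array([np.cos(psi),np.sin(psi)]))+t
    return [*p,z],quat(psi)
def totray(c,uv,z): return (ray(c,uv,z)-t)@R
STAGE=np.array([.025,0]); END=np.array([.110,0])
def plan(w): d=STAGE-w; return np.arctan2(d[1],d[0])
E
python3 - <<'E'
from h import *
c=dict(np.load("wrist1.npz"))
for uv in [(248,216),(317,212),(385,191)]: print((1000*totray(c,uv,.068)).round(1))
for uv in [(258,78),(307,78),(112,76),(453,76),(141,269),(425,269)]: print("g",(1000*totray(c,uv,.076)).round(1))
for w in np.array([(-66,45),(-61,-43),(-33,-129)])/1000:
    psi=plan(w); print(np.degrees(psi))
    for a in [(w,psi,.012,.14),(w,psi,.012),(STAGE,psi,0),(STAGE,psi,.012),(STAGE,0,.012),(END,0,0)]:
        q=manip.inverse_kinematics(*pose(*a)); print(None if q is None else np.round(q,2))
E
```

```text
[-66.2  43.1]
[-61.  -45.5]
[ -33.6 -130.1]
g [96.7 25.5]
g [ 96.7 -28.8]
g [ 99.  186.9]
g [  98.4 -190.4]
g [-137.4  187.1]
g [-138.1 -190.8]
-26.31264849478884
[ 0.7   0.12 -1.01  1.98  0.12  1.1  -2.1 ]
[ 0.67  0.24 -1.01  2.04  0.24  0.99 -2.2 ]
[ 0.5   0.45 -0.83  1.79  0.37  1.07 -2.2 ]
[ 0.51  0.43 -0.84  1.82  0.36  1.06 -2.2 ]
[ 0.57  0.44 -0.88  1.82  0.38  1.07 -1.73]
[ 0.45  0.64 -0.86  1.57  0.51  1.17 -1.8 ]
26.56505117707799
[ 0.91  0.22 -1.01  1.92  0.21  1.11 -1.  ]
[ 0.88  0.32 -1.    1.97  0.32  1.02 -1.09]
[ 0.6   0.49 -0.91  1.77  0.43  1.09 -1.28]
[ 0.62  0.47 -0.91  1.8   0.42  1.08 -1.26]
[ 0.57  0.44 -0.88  1.82  0.38  1.07 -1.73]
[ 0.45  0.64 -0.86  1.57  0.51  1.17 -1.8 ]
65.79072527441471
[ 0.93  0.45 -0.99  1.72  0.4   1.19 -0.3 ]
[ 0.9   0.52 -0.96  1.77  0.47  1.11 -0.35]
[ 0.65  0.57 -0.99  1.73  0.52  1.13 -0.63]
[ 0.68  0.56 -0.99  1.74  0.51  1.13 -0.61]
[ 0.57  0.44 -0.88  1.82  0.38  1.07 -1.73]
[ 0.45  0.64 -0.86  1.57  0.51  1.17 -1.8 ]
```

```bash
cat >> h.py <<'E'
def snap(name):
    c=manip.camera("wrist"); cv2.imwrite(f"pics/{name}.png",c["frame"][:,:,::-1]); np.savez(f"{name}.npz",**c)
def stage(w):
    w=np.asarray(w); psi=plan(w)
    manip.goto(*pose(w,psi,.014,.135))
    print("down",manip.servo_line(pose(w,psi,.014)[0],vel=.08,f_stop=10))
    print("push",manip.servo_line(pose(STAGE,psi,0)[0],vel=.09,f_stop=25))
    print(manip.current_clock(),manip.current_wrist_force().round(1),manip.current_eef_pos().round(4))
    return psi
def out(psi):
    p,q=pose(STAGE,psi,.014); manip.servo_line(p,vel=.1)
    p,q=pose(STAGE,0,.014); manip.servo_line(p,rot=q,vel=.03)
    print("out",manip.servo_line(pose(END,0,0)[0],vel=.09,f_stop=25))
    print(manip.current_clock(),manip.current_wrist_force().round(1))
def up():
    p=manip.current_eef_pos(); manip.servo_line([*p[:2],.135],vel=.2)
E
python3 - <<'E'
from h import *
stage((-.0612,-.0445)); snap("s1")
E
```

```text
down True
push False
6.4333 [-0.3 -0.7  0.1] [0.5837 0.0545 0.0834]
```

View pics/s1.png

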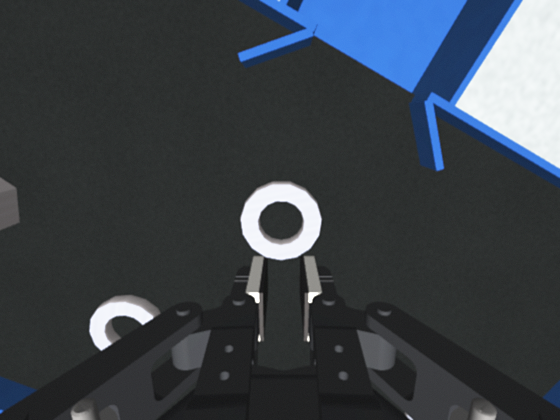

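The washer sits centred in the two-finger cradle at (281,221), with the gate ahead at upper right and the washer left behind at (125,323). I'll turn about it and push it out.

```bash
python3 - <<'E'
from h import *
c=dict(np.load("s1.npz")); print((totray(c,(281,220),.068)*1000).round(1))
out(plan(np.array((-.0612,-.0445)))); snap("o1"); up()
E
```

```text
[25.6  0.5]
out False
8.8417 [ 0.2  0.7 -0. ]
```

View pics/o1.png

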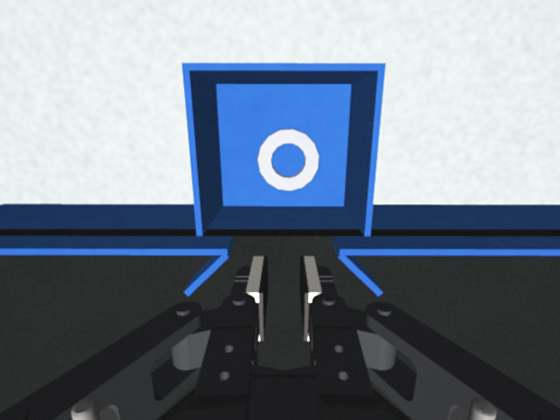

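The first washer lies flat on the slot floor at (288,160). Next, the left-hand one.

```bash
python3 - <<'E'
from h import *
psi=stage((-.0665,.0443)); snap("s2"); out(psi); snap("o2"); up()
a,b=[cv2.imread(f"pics/{n}.png") for n in("s2","o2")]
cv2.imwrite("pics/m2.png",cv2.resize(np.hstack([a,b]),(800,300)))
E
```

```text
down True
push False
12.2083 [-0.   0.4 -0.4] [0.576  0.0793 0.0835]
out False
14.575 [0.4 0.1 1.2]
```

View pics/m2.png

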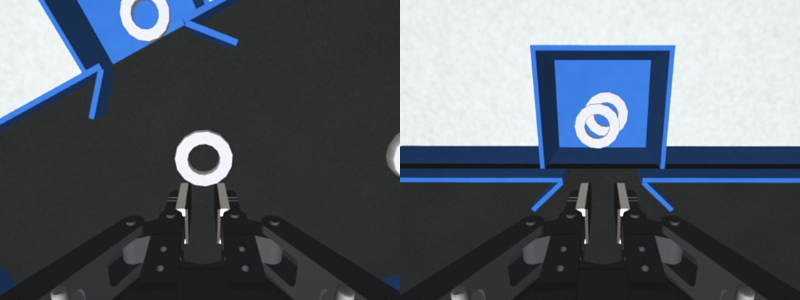

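The left half shows the washer cradled, and the right half shows two washers lying in the slot. Now the last one.

```bash
python3 - <<'E'
from h import *
psi=stage((-.0335,-.1297)); snap("s3"); out(psi); snap("o3"); up()
manip.goto([*(R@np.array([-.02,0])+t),.33],quat(0)); snap("e3")
n=[cv2.resize(cv2.imread(f"pics/{n}.png"),(400,300)) for n in("s3","o3","e3")]
cv2.imwrite("pics/m3.png",np.vstack([np.hstack(n[:2]),np.hstack([n[2],n[2]*0])]))
print(manip.current_clock())
E
```

```text
down True
push False
18.8417 [ 0.   0.1 -0.3] [0.6005 0.046  0.0835]
out False
22.1083 [ 0.6 -0.4 -0.4]
23.5
```

View pics/m3.png

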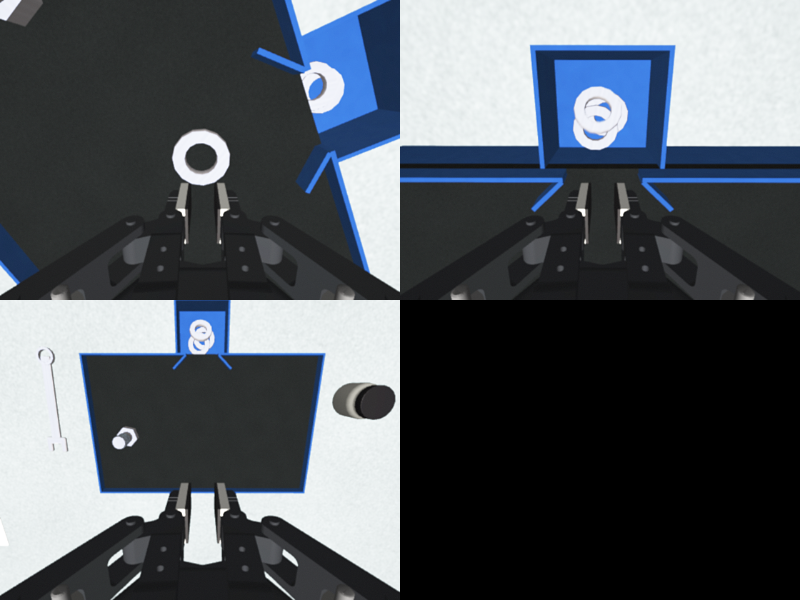

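All three washers are in the slot. The bolt at (125,438), the jar and the spanner are where they started, and the arm is clear.

```bash
python3 -c "
from rig import manip
manip.hold(.5); print(manip.close_job())"
```

```text
the job is handed in; nothing more can be done
None
```

I swept all three washers out through the gate into the slot and handed the job in at about 24 s; the bolt still stands on the tray, and the jar and spanner were not disturbed.

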